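Fetch the tape roll from behind the front goods and restore the display

TASK

A customer wants the roll of tape at the back of the small wooden display tray, behind the white carton and the black stamp. First stand the carton and the stamp upright in the empty plywood side tray, leaving the roll where it is; then lay the roll flat in the middle of the round cork mat; only then put the carton and the stamp back upright, each exactly on the spot in the display where it stood at the start and with the carton square across the lane as before, leaving the other goods on the table alone.

Things in the scene. Friction and masses are not known exactly. Their poses are not given: they have to be found in the camera images.
- display: Fixed one-lane light-wood display tray, 192 x 92 mm. Origin: centre of underside; x along the lane to the back. Floor 6 mm thick; inside 180 (x) x 80 mm; walls 6 mm thick, tops above the table: sides 30, back 40, front 16 mm. The tape lies near x = +28 mm (36 mm free behind it); carton and stamp stand before it near x = -19 and -57 mm, in either order.
- side_tray: Fixed empty plywood tray for setting things aside, 150 (x) x 100 (y) mm, walls 18 mm high and 5 mm thick, floor 5 mm thick. Origin: centre of its underside; z up. Fixed wire racks 90 mm tall stand at the front of the table between its left and right parts, a low wooden box (110 mm) behind them and one (140 mm) at the right: carry things over them.
- mat: Fixed round cork mat, 96 mm across, 4 mm thick. Origin: centre of its underside.
- tape: The wanted roll of paper tape, 51 mm across, 18 mm high, lying flat in the display behind carton and stamp. Origin: centre of its underside, z up. To be gripped across the roll, fingers before and behind it along the lane.
- carton: Slim plain white carton standing upright in the display, 20 (x) x 60 (y) x 99 (z) mm, its 60 mm side across the lane. Origin: centre of its underside. Rigid; may be gripped near its top across either width.
- stamp: Black square pocket stamp standing upright in the display, 22 x 22 mm, 68 mm tall. Origin: centre of its underside. Its cap is fixed; grip the cap (46 to 68 mm up).
- ink_pad: Bystander: closed black ink pad, 69 x 76 mm, 20 mm high, lying on the table among the trays. Origin: centre of its underside. To be left alone.
- loose_tape: Bystander: another roll of tape like the wanted one, lying on the bare table behind the wire racks, not in the display. Origin: centre of its underside. To be left alone.
- pink_box: Bystander: flat pink carton, 68 x 100 x 18 mm, lying at the front edge of the table. Origin: centre of its underside. To be left alone.
- clear_pack: Bystander: flat pale pack, 85 x 110 x 12 mm, lying on the table behind the work. Origin: centre of its underside. To be left alone.
There are look-alikes about, which are no part of the job. Leave any blue look-alike of the tape alone.

How it is judged:
By the outcome, as a careful person would: the job done as asked, in the order asked, and still so for the second after the job is handed in, with the robot touching nothing.
It also fails if it takes over 128 s, if anything falls off the work surface, if the arm or the gripper's body presses on something with over 40 N, if the wrist force passes 120 N, or if a joint passes its speed limit or range.

ROBOT

A 7-joint arm with a two-finger parallel gripper is mounted at the origin on a cart in front of the work surface, level with it; the furniture and walls round the work are solid. World frame = base frame: x ahead of the robot, y to its left, z up, the work surface at z = 0. Lengths are in mm, angles in rad, forces in N, time in s.
With the tool pointing down it reaches from about 400 to 875 mm from the base axis. Payload 19.3 kg.
Tool frame: the origin (TCP) lies at the very end of the fingers, on their centre line; the grasp point (between the pads) lies 19 mm behind it (grip_point_offset is the z of the grasp point in the tool frame, in mm); z points along the fingers, y is the line along which they close (so a half turn about z gives the same grasp; the last joint's range is limited). The gripper opens to 85 mm and grips with 20 to 120 N. Pads are 22 mm wide; open, the fingers measure 114 mm over their backs; the gripper's body (76 mm by 85 mm) begins 54 mm behind the grasp point. The pads swing forward as they close: fully open they stand 13 mm farther back than shut.
Start: joints at [-0.07, 0.521, -0.036, 1.599, 0.021, 1.021, -0.113], TCP at [624.992, -0.025, 231.291] pointing down, gripper open.
Joint ranges: [-2.91, 2.91], [-0.3, 2.13], [-1.5, 1.42], [0.17, 2.43], [-1.26, 4.41], [0.16, 1.93], [-2.52, 2.52]. Speed limits (rad/s): [1.89, 1.89, 2.39, 2.39, 3.01, 3.01, 3.01].

INTERFACE

Orientations are given as a 3x3 rotation matrix whose columns are the frame's x, y, z axes.
In Python, from workcell import movep, movel, goto_joints, open_gripper, clamp, wait, inverse_kinematics, read_state, camera, PlanningError, finish_job, grip_point_offset gives the robot as it stands. Calls block until the motion is done:
- movep(position, orientation): joint-space move of the TCP to a pose.
- movel(position, frame=None, max_speed=150, guard=None): straight line of the TCP; frame=None keeps the orientation; max_speed is the mean speed in mm/s. With guard (N) it stops when the force on the tool has changed by that much, and returns True; else False.
- goto_joints(angles): joint-space move.
- open_gripper() and clamp(): open the fingers fully, or close them until they stop; the grip force is fixed at half the most.
- wait(seconds).
- inverse_kinematics(position, orientation): joint angles nearest the present ones, or None.
- read_state(): the state.
- camera(name): name is "scene" or "side" or "wrist"; returns a dict with "image" (384x512x3 uint8, blue, green, red), "range_z" (384x512 float32, mm along the optical axis (not along the pixel's ray), 0 where there is no reading), "fx", "fy", "cx", "cy" (pixels), "cam_to_world" (4x4, takes a point from camera to world coordinates). Camera axes: x right, y up, looking along -z (the intrinsics and any distortion apply to the point x, -y, -z); pixel columns grow to the right and rows downward; lengths in mm; the calibration is good to about 2 mm. A picture is of the moment at which its call begins.
A pose or a line that the arm cannot do raises PlanningError and nothing moves.
- finish_job(): hands the job in; it is judged then, once.
The state is a dict: "time": time; "qpos": joint angles; "qvel": joint speeds; "joint_efforts": joint torques, N m; "eef_pos": TCP position; "tool_rot": TCP orientation; "ft_force": force on the tool from outside, world axes, zero at the start; "torque": the same for the moment, N m; "finger_gap": finger opening in mm; "gripper_force": force on a finger pad.
Only numpy, scipy, OpenCV 4.12 (cv2) and the standard library are available. Lean on these libraries where they do the work, as an engineer would, in place of code of your own. Each camera call takes 0.05 s, during which the arm holds its last target. There are 200 camera calls.

## Working session

There is one attempt and no reset: what is moved stays moved. The work goes in short steps, each a Python script; the robot and the scene stay as the last script left them, time stands still between calls to the robot, and variables do not carry over. Pictures are saved under pics/ and viewed, at most 14 in all, crops included, and the job is handed in when it is done.

```bash
ls; mkdir -p pics; python3 - <<'E'
from workcell import *
import cv2,numpy as np
a=camera("scene");b=camera("side")
for n,c in(("scene",a),("side",b)):
    cv2.imwrite(f"pics/{n}0.png",cv2.resize(c["image"],(800,600)));np.savez(f"pics/{n}0.npz",**c)
    print(n,c["fx"],c["cx"],c["cy"],np.round(c["cam_to_world"],3).tolist(), [k for k in c])
print(read_state()["time"],grip_point_offset)
E
```

```text
pics
scene 499.35666332480486 259.1524409836078 198.472623955173 [[-0.834, 0.412, -0.367, 112.879], [-0.551, -0.606, 0.574, 831.456], [0.014, 0.681, 0.732, 1001.253], [0.0, 0.0, 0.0, 1.0]] ['image', 'range_z', 'fx', 'fy', 'cx', 'cy', 'cam_to_world']
side 349.7587120822812 258.3177232702321 188.92222683032364 [[0.865, 0.286, -0.413, 215.473], [-0.502, 0.521, -0.69, -535.447], [0.018, 0.804, 0.595, 597.809], [0.0, 0.0, 0.0, 1.0]] ['image', 'range_z', 'fx', 'fy', 'cx', 'cy', 'cam_to_world']
0.1 -18.700000000000003
```

View pics/scene0.png

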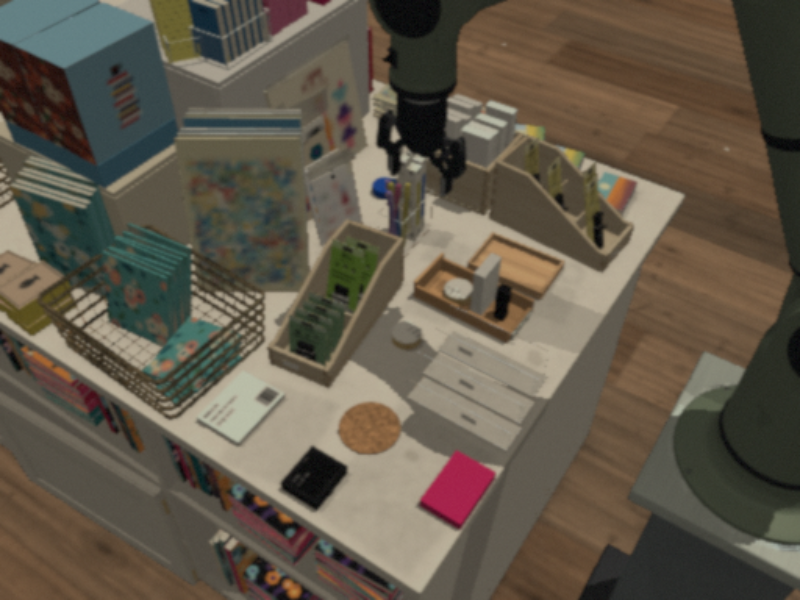

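View pics/side0.png

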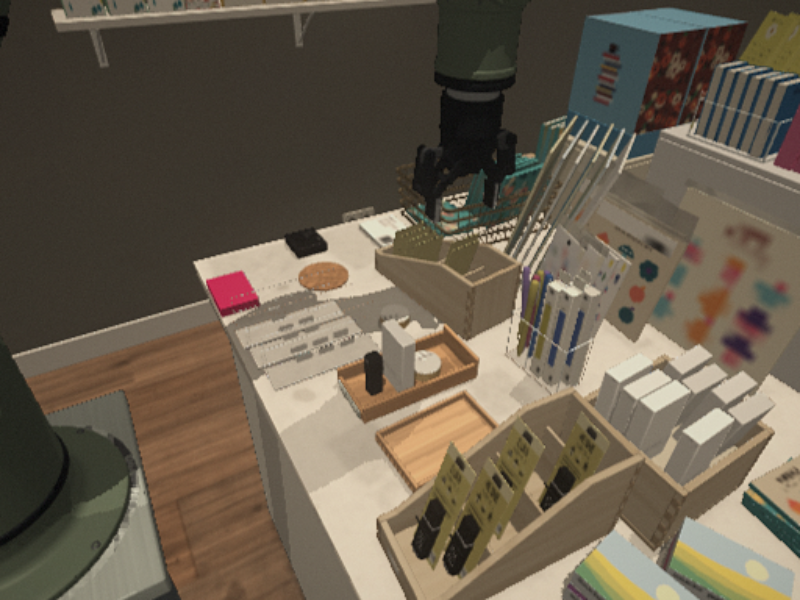

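The scene view shows the stamp at (502,302), the carton at (486,283) and the wanted tape at (458,289), all in the display. The empty side tray is at (515,262) and the mat at (369,428). The tape could be confused with the loose roll at (406,334) on bare table or the blue roll at (382,187). I choose the one in the display, at side pixel (425,362). Next I'll build a top-down map and take a close crop.

```bash
cat > h.py <<'E'
import numpy as np,cv2
from workcell import *
def cloud(c):
    z=c["range_z"].astype(float);v,u=np.mgrid[:z.shape[0],:z.shape[1]]
    P=np.stack([(u-c["cx"])/c["fx"]*z,-(v-c["cy"])/c["fy"]*z,-z,np.ones_like(z)],-1)@np.asarray(c["cam_to_world"]).T
    m=(z>0);return P[...,:3][m],c["image"][m]
def ortho(cs,x0,x1,y0,y1,s):
    # rows: x decreasing downward ; cols: y decreasing rightward
    H=int((x1-x0)*s);W=int((y1-y0)*s);im=np.zeros((H,W,3),np.uint8)
    P,C=[np.concatenate(a) for a in zip(*[cloud(c) for c in cs])]
    m=(P[:,0]>x0)&(P[:,0]<x1)&(P[:,1]>y0)&(P[:,1]<y1)&(P[:,2]<150)&(P[:,2]>-15)
    P,C=P[m],C[m];o=np.argsort(P[:,2]);P,C=P[o],C[o]
    for p,c in zip(P,C):
        r,k=int((x1-p[0])*s),int((y1-p[1])*s);cv2.circle(im,(k,r),max(1,int(s*.9)),c.tolist(),-1)
    return im,P
E
python3 - <<'E'
from h import *
L=lambda n:dict(np.load(f"pics/{n}0.npz"))
a,b=L("scene"),L("side")
im,P=ortho([a,b],420,820,-320,320,1.25);
for y in range(-300,301,100):cv2.putText(im,str(y),(int((320-y)*1.25),495),0,.4,(0,0,255))
for x in range(450,801,50):cv2.putText(im,str(x),(0,int((820-x)*1.25)),0,.4,(0,0,255))
cv2.imwrite("pics/map.png",im)
c=b["image"][190:320,200:330];cv2.imwrite("pics/crop.png",cv2.resize(c,(600,600)))
for n,c in(("scene",a),("side",b)):
    Q,_=cloud(c)
    m=(abs(Q[:,0]-600)<250)&(abs(Q[:,1])<300)&(abs(Q[:,2])<15)
    h,e=np.histogram(Q[m,2],30,(-15,15));print(n,h)
E
```

```text
scene [   0    0    0    0    0    0    2    0   31   81  221  566 1192 1793
 2244 2361 2086 1746 1390 1187  885  646  424  241  197  182  154  126
  145  190]
side [   0    0    0    0    0    0    0    0    0    0    0    0    5   71
  709 2469 3610 2337  993  981 1313 1397  944  502  360  355  246  172
  169  139]
```

View pics/map.png

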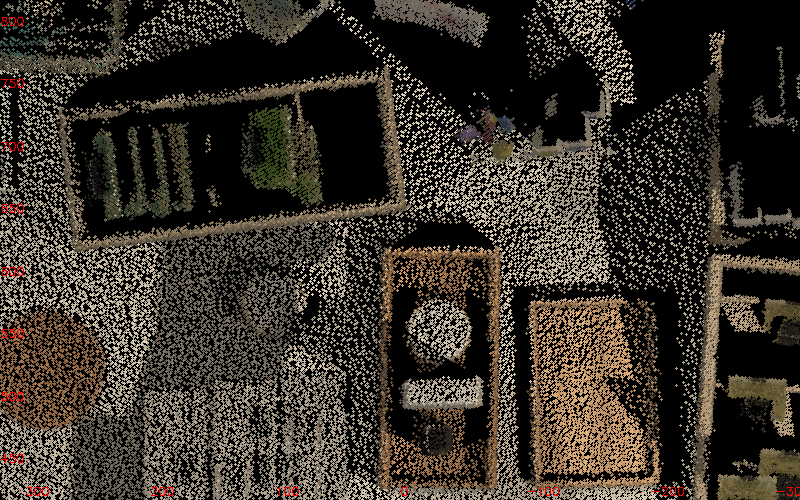

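View pics/crop.png

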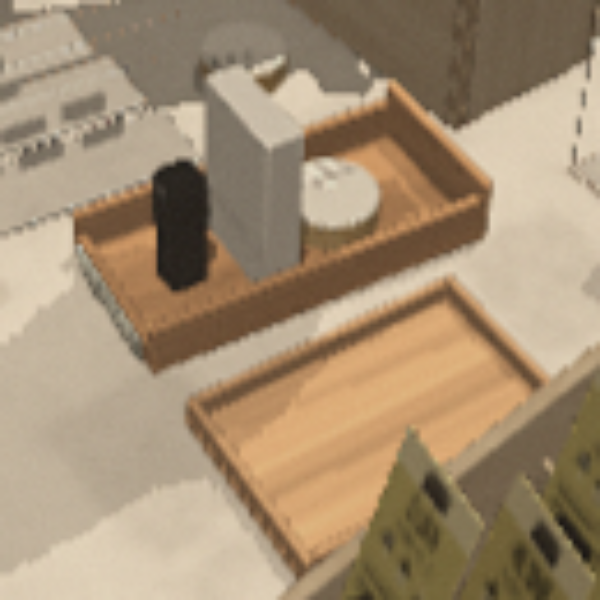

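The map shows the lane running along +x, with the display centred near (525,-34). From front to back it holds the stamp at about (470,-32), the carton at about (506,-33) and the tape at about (553,-33). The side tray is near (507,-155) and the mat near (524,284). The crop confirms the white roll behind the carton, inside the display. I'll move above it and compare all three cameras.

```bash
cat >> h.py <<'E'
def R(yaw=0):  # tool down, fingers close along world y rotated by yaw
    c,s=np.cos(yaw),np.sin(yaw);return np.array([[c,s,0],[s,-c,0],[0,0,-1.]])
def rect(P,m):
    Q=P[m][:,:2].astype(np.float32);
    lo,hi=np.percentile(Q,[1,99],axis=0);(c,s,a)=cv2.minAreaRect(Q)
    return len(Q),np.round((lo+hi)/2,1),np.round(hi-lo,1),np.round(c,1),np.round(s,1),round(a,1)
def box(P,x0,x1,y0,y1,z0,z1):return (P[:,0]>x0)&(P[:,0]<x1)&(P[:,1]>y0)&(P[:,1]<y1)&(P[:,2]>z0)&(P[:,2]<z1)
def wallfit(P,x0,x1,y0,y1,z0,z1,ax):
    Q=P[box(P,x0,x1,y0,y1,z0,z1)];p=np.polyfit(Q[:,ax],Q[:,1-ax],1);return len(Q),round(p[0],4),round(np.polyval(p,522 if ax==0 else -34),1)
def report(c):
    P,C=cloud(c);C=C.astype(int)
    print(" carton",*rect(P,box(P,480,530,-80,15,95,115)))
    print(" stamp",*rect(P,box(P,445,492,-65,0,66,85)))
    print(" tape",*rect(P,box(P,520,590,-68,2,18,30)&(C.min(1)>130)))
    for w in((440,600,-2,20,24,36,0),(440,600,-90,-70,24,36,0),(605,630,-70,5,33,46,1)):
        try: print(" wall",w[-1],wallfit(P,*w))
        except Exception as e: print(" wall -")
    print(" sidetray",*rect(P,box(P,420,600,-220,-96,12,24)))
    print(" mat",*rect(P,box(P,440,600,200,360,-3,12)&(C[:,2]-C[:,0]>40)))
E
python3 - <<'E'
from h import *
np.set_printoptions(suppress=True)
s=read_state();print(np.round(s["tool_rot"],2).tolist())
for n in("scene","side"):print(n);report(dict(np.load(f"pics/{n}0.npz")))
movep([500,-34,260],R(0))
c=camera("wrist");np.savez("pics/w1.npz",**c);print("wrist",np.round(c["cam_to_world"],2).tolist());report(c)
cv2.imwrite("pics/w1.png",cv2.resize(c["image"],(800,600)));print(read_state()["time"])
E
```

```text
[[-0.0, 1.0, -0.0], [1.0, 0.0, -0.0], [-0.0, -0.0, -1.0]]
scene
 carton 167 [504.4 -34.2] [20.4 60.2] [504.4 -34.7] [20.6 62.7] 0.4
 stamp 64 [467.4 -28.2] [21.7 22.3] [467.4 -28.2] [21.8 22.9] 1.8
 tape 148 [555.7 -31.2] [40.1 44.8] [554.9 -31.4] [42.8 46.6] 21.2
 wall 0 (155, np.float64(-0.0098), np.float64(12.0))
 wall 0 (75, np.float64(-0.0099), np.float64(-74.4))
 wall 1 (62, np.float64(0.0112), np.float64(616.3))
 sidetray 316 [ 503.9 -155.7] [150.2 104.6] [ 504.2 -155.7] [150.7 106. ] 2.1
 mat 1063 [524.1 283.5] [90.2 90.7] [524.8 282.9] [94.4 99. ] 43.5
side
 carton 251 [506.6 -34.7] [20.6 59.8] [507. -35.] [21.7 61.5] 0.5
 stamp 95 [469.2 -30.9] [20.9 20.1] [469.  -30.3] [21.4 21.2] 0.1
 tape 206 [557.3 -31.9] [43.4 46.5] [559.2 -33.9] [47.8 37.3] 54.5
 wall 0 (109, np.float64(-0.0132), np.float64(10.1))
 wall 0 (271, np.float64(-0.0137), np.float64(-75.8))
 wall 1 (104, np.float64(0.0086), np.float64(618.3))
 sidetray 515 [ 506.5 -155.8] [150.8 101.9] [ 506.6 -154.1] [151.4 100.4] 3.5
 mat 686 [520.5 280. ] [152.4 153.9] [520.4 280.1] [159.5 159.5] 0.4
wrist [[0.0, 0.96, 0.28, 569.88], [-1.0, 0.0, 0.0, -33.99], [0.0, -0.28, 0.96, 402.76], [0.0, 0.0, 0.0, 1.0]]
 carton 1512 [507.1 -34.1] [20.6 58.5] [506.9 -34.3] [21. 60.] 0.6
 stamp 422 [470.3 -29.7] [21.2 20.9] [470.2 -29.7] [21.8 21. ] 0.1
 tape 858 [555.8 -32.6] [45.8 44.7] [552.8 -35.1] [40.5 49.7] 56.9
 wall 0 (818, np.float64(-0.016), np.float64(10.7))
 wall 0 (804, np.float64(-0.0156), np.float64(-74.7))
 wall 1 (520, np.float64(0.0172), np.float64(619.0))
 sidetray 2086 [ 507.1 -155.3] [149.4 101.9] [ 506.7 -155.8] [150.2 100.2] 1.8
 mat 1775 [521.2 257.9] [83.5 41.8] [515.3 247.6] [53.6 94.3] 76.5
1.45
```

View pics/w1.png

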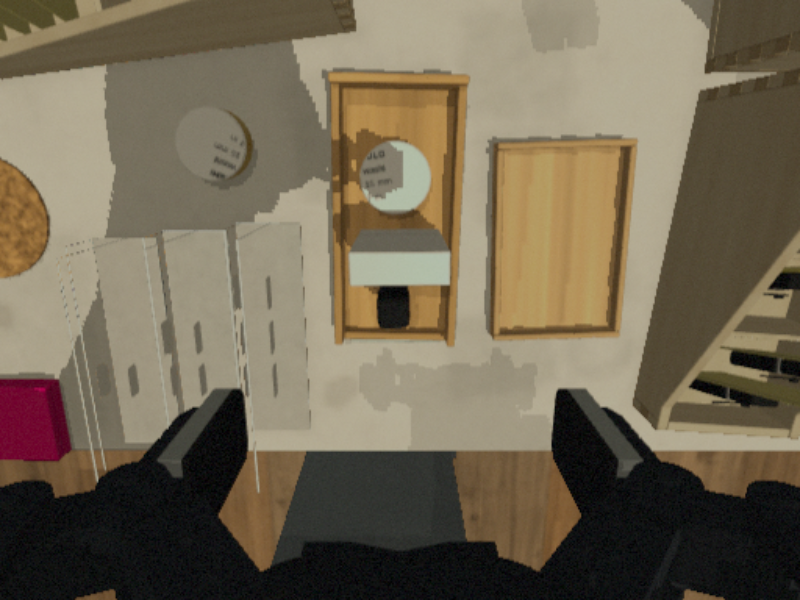

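The wrist view agrees with the others: stamp at pixel (393,307), carton top at (400,268), tape at (395,178). The rack's right edge is at about (310,330), close to the display, so I'll check finger clearance there.

```bash
python3 - <<'E'
from h import *
for n in("scene0","side0","w1"):
    P,C=cloud(dict(np.load(f"pics/{n}.npz")))
    Q=P[box(P,380,560,16,150,20,130)]
    print(n,len(Q),np.round(np.percentile(Q,[0,1,5,50,95,99,100],axis=0),0).tolist()); 
    Q=Q[Q[:,1]<60];print(np.round(np.percentile(Q,[0,50,100],axis=0),0).tolist() if len(Q) else None)
E
```

```text
scene0 153 [[382.0, 16.0, 20.0], [385.0, 16.0, 20.0], [395.0, 17.0, 21.0], [445.0, 95.0, 31.0], [554.0, 146.0, 91.0], [559.0, 148.0, 93.0], [559.0, 148.0, 93.0]]
[[431.0, 16.0, 20.0], [460.0, 17.0, 26.0], [539.0, 59.0, 83.0]]
side0 476 [[381.0, 63.0, 20.0], [387.0, 63.0, 21.0], [390.0, 64.0, 22.0], [432.0, 88.0, 29.0], [489.0, 146.0, 91.0], [558.0, 147.0, 92.0], [560.0, 148.0, 92.0]]
None
w1 1296 [[380.0, 64.0, 20.0], [388.0, 64.0, 21.0], [393.0, 64.0, 22.0], [441.0, 88.0, 31.0], [515.0, 144.0, 89.0], [522.0, 146.0, 90.0], [558.0, 147.0, 91.0]]
None
```

```bash
cat >> h.py <<'E'
Y=-0.0155; ST=np.array([470.2,-29.8]);CA=np.array([507.0,-34.2]);ST2=np.array([466,-155.]);CA2=np.array([540,-155.])
def pick(p,z,zt=230,yaw=Y):
    movep([*p,zt],R(yaw)); movel([*p,z],max_speed=120); clamp(); s=read_state()
    print("grip gap",round(s["finger_gap"],1),"F",round(float(np.max(s["gripper_force"])),1),np.round(s["eef_pos"],1)); movel([*p,zt],max_speed=150)
def place(p,z,zt=230,yaw=Y):
    movep([*p,zt],R(yaw)); movel([*p,z+15],max_speed=150); hit=movel([*p,z],max_speed=25,guard=6); s=read_state()
    print("place hit",hit,np.round(s["eef_pos"],1),"gap",round(s["finger_gap"],1)); wait(.2);open_gripper(); movel([*p,zt],max_speed=150)
E
python3 - <<'E'
from h import *
pick(ST,46)
place(ST2,44.7)
c=camera("wrist");cv2.imwrite("pics/w2.png",cv2.resize(c["image"],(640,480)));P,C=cloud(c)
print(rect(P,box(P,440,500,-190,-120,60,85)));print(read_state()["time"])
E
```

```text
grip gap 21.9 F 58.6 [470.3 -29.8  46.2]
place hit True [ 465.9 -155.    45.2] gap 21.8
(564, array([ 466.1, -155.4]), array([20.9, 21.5]), array([ 466. , -155.3]), array([21.8, 21.5]), 88.4)
10.1
```

View pics/w2.png

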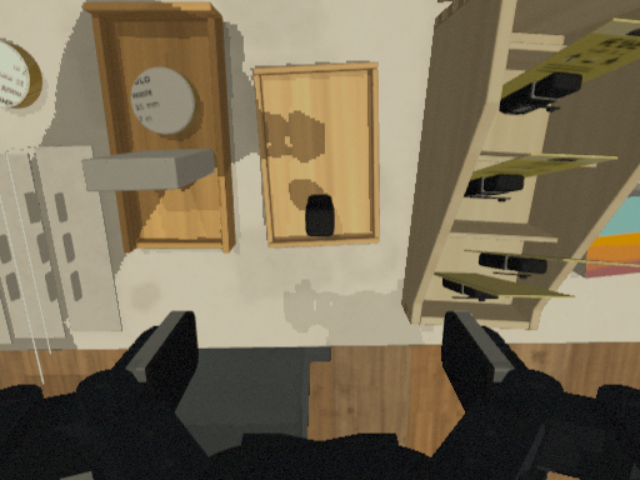

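The stamp stands upright in the side tray at pixel (320,215). Carton next.

```bash
python3 - <<'E'
from h import *
pick(CA,66,zt=240)
place(CA2,64.5,zt=240)
c=camera("wrist");cv2.imwrite("pics/w3.png",cv2.resize(c["image"],(640,480)));P,C=cloud(c)
print(rect(P,box(P,510,570,-200,-110,90,115)));print(rect(P,box(P,440,500,-190,-120,60,85)))
movep([500,-34,260],R(Y));c=camera("wrist");P,C=cloud(c)
m=box(P,520,590,-68,2,18,30)&(C.min(1)>110);print(rect(P,m),cv2.minEnclosingCircle(P[m][:,:2].astype(np.float32)))
for w in((440,600,-2,20,24,36,0),(440,600,-90,-70,24,36,0),(605,630,-70,5,33,46,1)): print(wallfit(P,*w))
print(read_state()["time"])
E
```

```text
grip gap 59.4 F 63.3 [507.4 -34.1  66.6]
place hit True [ 540.1 -154.9   65.6] gap 59.5
(1759, array([ 540.1, -155.1]), array([20.2, 58.2]), array([ 539.8, -154.9]), array([21. , 59.4]), 0.4)
(488, array([ 466.3, -155.2]), array([21.1, 21.6]), array([ 466.1, -155.2]), array([21.9, 22.2]), 88.3)
(998, array([555.8, -32.4]), array([48.5, 46.1]), array([554.2, -32.3]), array([46.6, 50.5]), 42.7) ((555.3580932617188, -31.34016990661621), 25.347612380981445)
(825, np.float64(-0.0167), np.float64(10.6))
(828, np.float64(-0.0164), np.float64(-74.6))
(520, np.float64(0.0153), np.float64(619.1))
18.8583
```

View pics/w3.png

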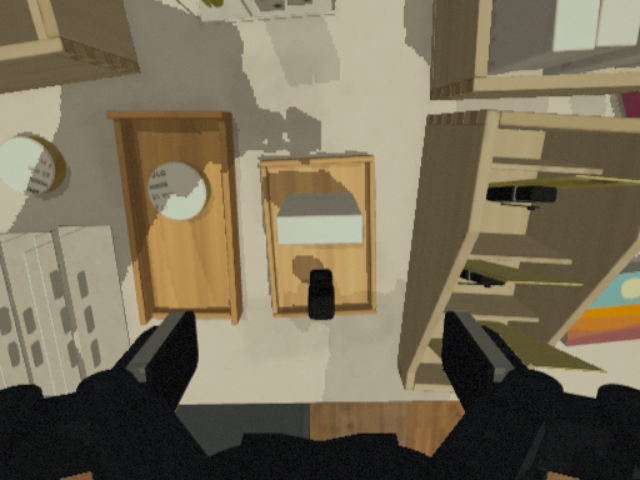

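Both items stand upright in the side tray, the carton top at pixel (320,230) and the stamp at (320,293). The tape at (178,190) hasn't moved. I'll look over the mat, then pick the tape.

```bash
python3 - <<'E'
from h import *
movep([490,262,250],R(Y));c=camera("wrist");P,C=cloud(c);C=C.astype(int)
m=box(P,440,600,215,350,-3,14)&(C[:,2]-C[:,0]>35)
print(rect(P,m)); 
M=np.zeros((400,400),np.uint8)
for p in P[m]: cv2.circle(M,(int((p[0]-425)*2),int((p[1]-185)*2)),3,255,-1)
k=max(cv2.findContours(M,0,2)[0],key=cv2.contourArea);(x,y),(w,h),a=cv2.fitEllipse(cv2.convexHull(k));ma=(x/2+425,y/2+185);print("mat",ma,w/2,h/2)
cv2.imwrite("pics/w4.png",cv2.resize(c["image"],(480,360)))
T=(554.8,-32);yaw=np.pi/2+Y
pick(T,7,zt=240,yaw=yaw)
c=camera("wrist");cv2.imwrite("pics/w5.png",cv2.resize(c["image"],(640,480)))
np.save("mat.npy",ma);print(read_state()["time"])
E
```

```text
(5501, array([524.1, 283.6]), array([92.5, 90.2]), array([519.4, 274.3]), array([157.9, 116.7]), 0.6)
mat (523.3172302246094, 283.2388687133789) 99.34577178955078 102.53479766845703
grip gap 47.8 F 60.2 [554.9 -32.    7.7]
26.1667
```

View pics/w5.png

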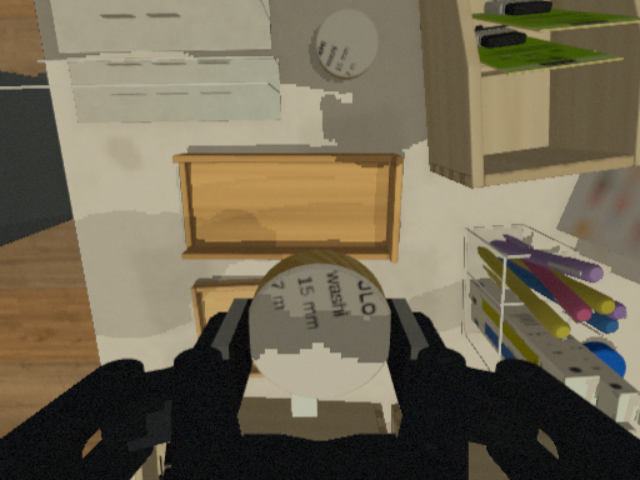

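View pics/w4.png

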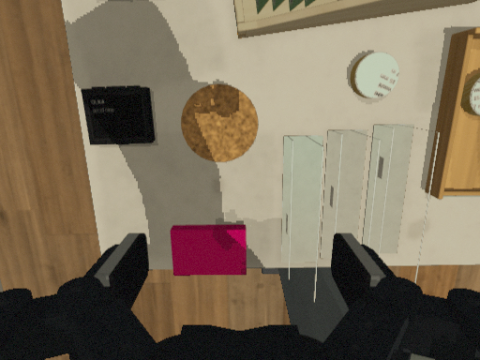

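The tape is held level between the fingers, its centre near pixel (320,325). The mat is at (220,122) in the other view, with the ink pad and pink box clear of it. I'll measure the tape in the hand and then place it.

```bash
python3 - <<'E'
from h import *
c=camera("wrist");P,C=cloud(c);e=np.array(read_state()["eef_pos"])
m=box(P,e[0]-30,e[0]+30,e[1]-40,e[1]+40,e[2]+2,e[2]+40)&(C.min(1)>60)
Q=P[m]-e;h=np.histogram(Q[:,2],19,(2,40))[0];print(h)
zt=np.median(Q[:,2]);t=Q[abs(Q[:,2]-zt)<3];print(zt,np.round(np.percentile(t,[1,99],axis=0),1).tolist(),cv2.minEnclosingCircle(t[:,:2].astype(np.float32)))
A=np.c_[t[:,:2],np.ones(len(t))];print("slope",np.linalg.lstsq(A,t[:,2],rcond=None)[0])
E
```

```text
[   7    1   39   27   18   30 1203 8398  149   24   31   28   28   29
   27   20   27   26   62]
16.726402312077994 [[-23.2, -21.4, 15.0], [22.8, 25.5, 18.1]] ((0.016597647219896317, 5.999575138092041), 30.28095817565918)
slope [-2.23913987e-03 -5.47326682e-03  1.67044668e+01]
```

```bash
python3 - <<'E'
from h import *
place((524,281.5),4.9,zt=240,yaw=np.pi/2+Y)
movep([480,262,250],R(Y));c=camera("wrist");P,C=cloud(c)
m=box(P,480,570,240,330,16,30);print("tape",rect(P,m))
C=C.astype(int);print("mat",rect(P,box(P,440,600,215,350,-3,14)&(C[:,2]-C[:,0]>35)))
cv2.imwrite("pics/w6.png",cv2.resize(c["image"],(480,360)))
print(read_state()["time"])
E
```

```text
place hit True [523.9 281.4   5.7] gap 47.2
tape (1710, array([524.1, 281.8]), array([47.3, 47.4]), array([524. , 281.9]), array([49.8, 49.8]), 89.2)
mat (3968, array([523.7, 283.5]), array([95.6, 92.3]), array([519.5, 278.1]), array([162.2, 108.6]), 2.5)
33.3583
```

View pics/w6.png

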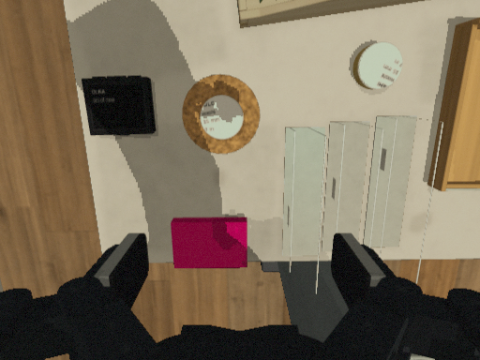

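The tape lies flat on the mat at pixel (222,117), about 2 mm off centre. Now I'll put the carton and then the stamp back.

```bash
python3 - <<'E'
from h import *
pick(CA2,65,zt=240)
place((507.2,-34.1),65.6,zt=240)
pick(ST2,45,zt=240)
place((470.3,-29.6),45.6,zt=240)
movep([500,-34,260],R(0));c=camera("wrist");report(c)
cv2.imwrite("pics/w7.png",cv2.resize(c["image"],(640,480)))
print(read_state()["time"])
E
```

```text
grip gap 59.8 F 64.6 [ 540.5 -155.    65.6]
place hit True [507.3 -34.   66.6] gap 59.4
grip gap 21.9 F 58.8 [ 466.1 -155.    45.2]
place hit True [470.2 -29.5  46.2] gap 21.6
 carton 1496 [507.2 -34.4] [19.8 58.5] [507.2 -34.4] [59.4 20.4] 89.8
 stamp 430 [469.8 -30.2] [21.6 20.9] [469.5 -30.2] [21.  22.3] 89.9Traceback (most recent call last):
  File "<stdin>", line 6, in <module>
  File "h.py", line 29, in report
    print(" tape",*rect(P,box(P,520,590,-68,2,18,30)&(C.min(1)>130)))
                   ~~~~^^^^^^^^^^^^^^^^^^^^^^^^^^^^^^^^^^^^^^^^^^^^^
  File "h.py", line 20, in rect
    lo,hi=np.percentile(Q,[1,99],axis=0);(c,s,a)=cv2.minAreaRect(Q)
          ~~~~~~~~~~~~~^^^^^^^^^^^^^^^^^
    return _quantile_unchecked(
        a, q, axis, out, overwrite_input, method, keepdims, weights)
    return _ureduce(a,
                    func=_quantile_ureduce_func,
    ...<5 lines>...
                    overwrite_input=overwrite_input,
                    method=method)
    r = func(a, **kwargs)
    result = _quantile(arr,
                       quantiles=q,
    ...<2 lines>...
                       out=out,
                       weights=wgt)
    slices_having_nans = np.isnan(arr[-1, ...])
                                  ~~~^^^^^^^^^
IndexError: index -1 is out of bounds for axis 0 with size 0
```

The carton is within 0.3 mm of its starting reading from the same viewpoint, and the stamp within about 0.7 mm. The script stopped only because the tape is no longer in the display. One last look, then I'll hand in.

```bash
python3 - <<'E'
from h import *
c=camera("side");cv2.imwrite("pics/s7.png",cv2.resize(c["image"],(640,480)));print(read_state()["time"])
E
```

```text
51.975
```

View pics/s7.png

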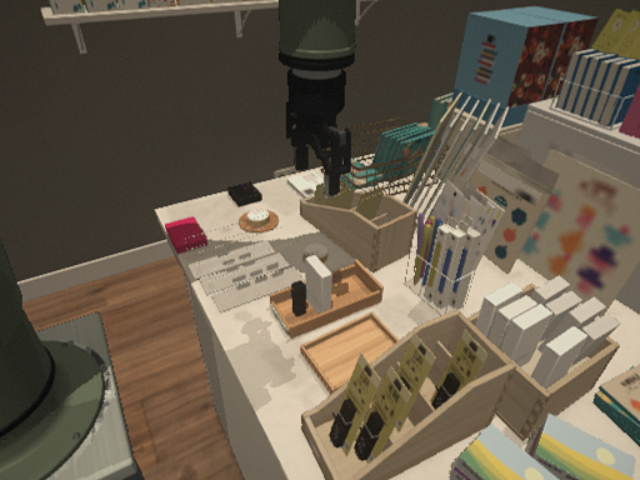

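The stamp (298,298) and carton (318,282) stand upright in the display, the tape (258,215) is on the mat, and the side tray is empty.

```bash
python3 -c "
from workcell import *
print(finish_job())"
```

```text
the job is handed in; nothing more can be done
None
```

The job is handed in at about 52 s: the tape lies flat on the cork mat about 2 mm off centre, the carton and stamp are upright in the display within about 1 mm of where they stood, and I didn't touch the other goods.

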